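# Clear the canister and run the powered carousel round

### The arm

A 7-joint arm with a two-finger parallel gripper is mounted at the origin on the work surface. World frame = base frame: x ahead of the robot, y to its left, z up, the work surface at z = 0. Lengths are in m, angles in rad, forces in N, time in s.
With the tool pointing down it reaches from about 0.4 to 0.85 m from the base axis. Payload 10.4 kg.
Tool frame: the origin (TCP) lies at the very end of the fingers, on their centre line; the grasp point (between the pads) lies manip.hold_point_z behind it (manip.hold_point_z is the distance from the TCP to the grasp point, in m); z points along the fingers, y is the direction in which the jaws open and shut (so a half turn about z gives the same grasp; the last joint's range is limited). The gripper opens to 85 mm and grips with 20 to 120 N. Pads are 22 mm wide; open, the fingers measure 114 mm over their backs; the gripper's body (76 mm by 85 mm) begins 54 mm behind the grasp point. The pads swing forward as they close: fully open they stand 13 mm farther back than shut.
Start: joints at [1.287, 0.332, -0.065, 1.46, 0.022, 1.35, -0.088], TCP at [0.161, -0.604, 0.231] pointing down, gripper open.
Joint ranges: [-2.6, 2.6], [-0.5, 2.12], [-1.47, 1.34], [0.16, 2.42], [-1.27, 4.41], [0.06, 2.06], [-2.6, 2.6]. Speed limits (rad/s): [2.22, 2.22, 2.79, 2.79, 3.14, 3.14, 3.14].

### API

Orientations are given as a unit quaternion [x, y, z, w].
In Python, from workcell import manip gives the robot as it stands.
- The arm moves only by the tool jog_arm, never from a script. Its arguments are lists of equal length, an entry for each row: "translation": the shift along the world's x, y, z in mm, a list of three; "turn": the turn about the world's z in degrees. In form: {"translation": [[x, y, z], ...], "turn": [turn, ...]}. A call has 1 to 12 rows; each row is the pose to reach, as a shift and turn from the pose measured when the call began; what a row does not reach only later rows make up. A row lasts 1/12 s, in which the tool goes at most 41.7 mm and 7.16 degrees, less where a joint would pass 70% of its speed; a pose out of reach is approached as far as the arm can. A call with a gripper value outside its range is refused whole. "grip" is the finger opening in mm, from 0 to 85.4, set as the call begins (left out, the last holds). The fingers move at their own pace and stop on an object; "grip_force" is the grip in N (left out, the last holds). Time passes only in rows, so rows that repeat a pose let the fingers close. It gives the time, the measured TCP pose, the force and the opening at its end, in the units of the state.
- manip.get_obs(): the state, without advancing time (a new reading comes with each control period).
- manip.camera(name): name is "side" or "top"; returns a dict with "frame" (420x560x3 uint8, red, green, blue), "mtx" (3x3 intrinsics, pixels), "pose" (4x4, takes a point from camera to world coordinates). Camera axes: x right, y down, z forward; pixel columns grow to the right and rows downward; lengths in m; the calibration is good to about 2 mm. A picture is of the moment at which its call begins. There is no depth.
- manip.hand_in(): hands the job in, once; it reports no verdict.
Trained networks look in a picture, given as the dict that the camera call returned (one of the last four; its "shot" number tells which), for a name from the list of things; names that differ only in an ending like _2 or _b are one class to them, and where a whole thing is asked for, a point or a joint stands for the part that bears it (a point fixed in the world has none). Each returns a list of dicts, best first, with "confidence" (0 to 1); they miss things now and then, are a little off and sometimes report something else, mostly with a low value. They report only what shows in the picture. A call takes as long as a camera call. They do not tell look-alikes from the thing itself.
- manip.outline_of(picture, label): "mask" (420x560 bool, what is visible of it) and "extent" ([left, top, right, bottom] in pixels, round what is visible of it).
- manip.pinpoint(picture, label): "at" ([column, row] in pixels: a listed point, or the origin of a listed thing).
The state is a dict: "clock": time; "joint_pos": joint angles; "joint_velocities": joint speeds; "tau": joint torques, N m; "position": TCP position; "ee_rot": TCP orientation; "ft_force": force on the tool from outside, world axes, zero at the start; "torque": the same for the moment, N m; "grip_width": opening from 0.0 (shut) to 1.0 (fully open).
Only numpy, scipy, OpenCV 4.12 (cv2) and the standard library are available. Lean on these libraries where they do the work, as an engineer would, in place of code of your own. Each camera call takes 0.05 s, during which the arm holds its last target. There are 200 camera calls.

### The job

Slide the white canister off the round cork mat, keeping it upright and on the counter, to anywhere beyond the reach of the measuring cup's swinging handle. Then hold the spring-centred switch paddle over to the side that turns the carousel towards the mat until the end of the cup's handle is above the middle of the mat, and let the paddle spring back to centre. Do not touch the carousel or the cup, and leave the other things where they are.

Things in the scene. Friction and masses are not known exactly. Their poses are not given: they have to be found in the camera images.
- canister: white ceramic canister with a twist cap, upright, loose, 0.45 to 0.85 kg; round, 110 mm diameter up to 74 mm height, then a cap of 94 mm diameter up to 86 mm with a small bar on it (60 x 12 mm) up to 96 mm. Origin at the centre of its underside, z up. It stands on the cork mat at the start; pushed near its top it may tip
- mat: round cork mat, 140 mm diameter, 1 mm thick, stuck to the counter (no edge to catch on); origin at its centre. It lies either to the left or to the right in front of the carousel
- carousel: powered wooden carousel, fixed base; origin on its vertical turning axis at counter height. Its deck is 190 mm in diameter, top 38 mm above the counter, and carries two small amber jars (to 102 mm height) at the far side and, clipped to it, a steel measuring cup (86 mm diameter, to 88 mm height) whose flat straight handle (20 mm wide, underside 73 mm above the counter) points radially outward to 266 mm from the axis. The canister stands tall enough to block the handle
- deck (a joint): deck angle, rad, +-1.4: 0 with the cup's handle towards the robot (-x), positive turned clockwise seen from above (handle end swung to +y, left). Turns only while the paddle is held over: about 0.27 rad/s at 0.3 rad of paddle, 0.4 rad/s at its stop, slower near the mat, not below 0.13 rad of paddle. Stops within 0.05 rad of letting go and stays. The canister or a light touch stalls it
- handle_end (a point): point on the middle of the cup's handle near its free end, 245 mm from the carousel axis, 76 mm above the counter
- console: fixed white switch console 110 x 120 x 50 mm nearest the robot; origin at the centre of its underside, x away from the robot, y to the left. The paddle rises from the middle of its top
- paddle (a joint): tilt of the switch paddle, rad: 0 upright in the middle, positive leaning to the console's left (+y), stops at +-0.4. A spring (1.2 N m per rad, about 6 N at the top when fully over) brings it back. Left swings the near side of the carousel, and the cup's handle, to the left; right to the right
- paddle_top (a point): middle of the top edge of the black paddle, 135 mm above the counter when centred. The paddle is an upright plate 46 mm wide along the console's x, 12 mm thick along y, which stands 85 mm proud of the console; it pivots about the console's x axis 45 mm above the counter
- bowl: glass bowl, 120 mm diameter, 55 mm high, on the opposite side of the carousel's front from the mat; bystander, origin at the centre of its underside
- mill: dark wooden pepper mill, 130 mm high, 54 mm diameter; bystander, origin at the centre of its underside
- jar: glass jar, 100 mm high, 70 mm diameter; bystander, origin at the centre of its underside
- tin: tin can, 110 mm high, 74 mm diameter; bystander, origin at the centre of its underside
- mug: white mug, 90 mm high, 80 mm diameter; bystander, origin at the centre of its underside
Things that resemble listed ones, but are neither listed nor needed, are in the scene too. What is shaped like the canister but orange, red or turquoise is not meant.

How it is judged:
On the way, in this order (a step that is already met when the one before it is completed fails the run):
1. the canister stands upright on the counter, off the mat and beyond the handle's reach (horizontal distance between canister and carousel above 0.325 m and horizontal distance between canister and mat above 0.12 m and angle between canister's own z axis and vertical below 0.1 rad and height (world z) of canister between -0.01 and 0.01 m and linear speed of canister below 0.03 m/s), for 0.2 s.
2. the paddle is held over to one side ((value of joint paddle above 0.2 rad or value of joint paddle below -0.2 rad)), for 0.4 s.
At the end, for the whole second after the job is handed in: Canister upright, at rest on the counter, over 120 mm from the mat and 325 mm from the carousel axis (middles); handle end within 45 mm of straight above the middle of the mat; carousel stopped; paddle within 0.08 rad of centre (all of step 1 and horizontal distance between handle_end and mat below 0.045 m and value of joint paddle between -0.08 and 0.08 rad and velocity of joint deck between -0.05 and 0.05 rad/s); the robot touches nothing.
It fails at once if the robot touches the carousel or what it carries (contact force between any of the arm, the fingers and carousel above 0.03 N).
It fails at once if the canister is tipped more than 0.35 rad (angle between canister's own z axis and vertical above 0.35 rad).
It fails at once if the canister is lifted more than 25 mm off the counter (height (world z) of canister above 0.025 m).
It fails at once if a bystander (bowl, mill, jar, tin, mug) is moved more than 30 mm (distance of any of bowl, mill, jar, tin, mug from where it was at the start of the episode above 0.03 m).
It also fails if it takes over 53 s, if anything falls off the work surface, if the arm or the gripper's body presses on something with over 40 N, if the wrist force passes 120 N, or if a joint passes its speed limit or range.

## Working session

There is one attempt and no reset: what is moved stays moved. The work goes in short steps, Python scripts to look and compute and a tool call to move; the robot and the scene stay as the last step left them, time stands still between calls to the robot, and variables do not carry over. Pictures are saved under pics/ and viewed, about 8 in all and at most 12, crops included, and the job is handed in when it is done.

Besides the shell and the picture viewer there is one more tool, called in YAML: its name, and indented under it one key for each argument. jog_arm: Moves the arm, as the interface text tells. Its arguments: {"type":"object","properties":{"translation":{"type":"array"},"turn":{"type":"array"},"grip":{"type":"number"},"grip_force":{"type":"number"}},"required":["translation","turn"]}

```bash
mkdir -p pics; cat > h.py <<'E'
import numpy as np, cv2
from workcell import manip
def ray(p,uv):
    K=np.array(p["mtx"]);T=np.array(p["pose"])
    d=T[:3,:3]@np.linalg.solve(K,[uv[0],uv[1],1]);return T[:3,3],d
def at_z(p,uv,z):
    o,d=ray(p,uv);return o+d*(z-o[2])/d[2]
def proj(p,X):
    T=np.array(p["pose"]);c=T[:3,:3].T@(np.array(X)-T[:3,3]);u=np.array(p["mtx"])@c;return u[:2]/u[2]
def save(p,n,s=1):
    cv2.imwrite("pics/"+n,cv2.resize(p["frame"][:,:,::-1],None,fx=s,fy=s))
H=dict(canister=0,mat=0,carousel=0,handle_end=.076,console=0,paddle_top=.135,bowl=0,mill=0,jar=0,tin=0,mug=0)
E
python3 - <<'E'
from h import *
for n in("top","side"):
    p=manip.camera(n);save(p,n+"0.png",1.4)
    print(n,np.round(p["pose"],3).tolist())
    for k,z in H.items():
        for r in manip.pinpoint(p,k)[:4]:
            print(k,np.round(r["at"]),round(r["confidence"],2),np.round(at_z(p,r["at"],z),3)[:2])
o=manip.get_obs();print(o["clock"],o["position"],o["ee_rot"],o["grip_width"],manip.hold_point_z)
E
```

```text
top [[-0.008, -0.998, 0.065, 0.446], [-1.0, 0.009, 0.011, -0.018], [-0.012, -0.065, -0.998, 1.255], [0.0, 0.0, 0.0, 1.0]]
canister [189. 135.] 0.92 [0.776 0.302]
canister [208. 295.] 0.9 [0.28  0.242]
canister [251. 255.] 0.83 [0.402 0.11 ]
canister [227. 187.] 0.68 [0.61  0.183]
mat [228. 190.] 0.83 [0.603 0.181]
carousel [285. 128.] 0.78 [0.795 0.002]
carousel [303. 241.] 0.5 [ 0.441 -0.049]
carousel [280. 209.] 0.18 [0.542 0.022]
handle_end [278. 206.] 0.78 [0.546 0.025]
handle_end [399. 276.] 0.35 [ 0.341 -0.321]
console [302. 240.] 0.57 [ 0.446 -0.045]
paddle_top [306. 243.] 0.55 [ 0.436 -0.054]
paddle_top [300. 244.] 0.38 [ 0.435 -0.037]
bowl [344. 182.] 0.95 [ 0.624 -0.178]
mill [174. 272.] 0.62 [0.352 0.345]
jar [399. 278.] 0.59 [ 0.327 -0.341]
tin [418. 179.] 0.72 [ 0.63  -0.408]
mug [156. 178.] 0.66 [0.642 0.406]
side [[0.913, -0.274, 0.303, 0.284], [-0.408, -0.595, 0.692, -0.62], [-0.009, -0.755, -0.655, 0.698], [0.0, 0.0, 0.0, 1.0]]
canister [310. 164.] 0.93 [0.765 0.294]
canister [281. 200.] 0.88 [0.608 0.163]
canister [162. 216.] 0.7 [0.281 0.239]
mat [280. 198.] 0.82 [0.606 0.173]
carousel [367. 218.] 0.61 [ 0.788 -0.006]
handle_end [281. 218.] 0.97 [0.543 0.014]
console [255. 270.] 0.9 [ 0.447 -0.049]
paddle_top [246. 236.] 0.73 [ 0.429 -0.067]
bowl [344. 282.] 0.62 [ 0.62  -0.167]
mill [172. 186.] 0.65 [0.335 0.362]
mill [345. 285.] 0.57 [ 0.618 -0.177]
jar [248. 405.] 0.85 [ 0.329 -0.332]
jar [265. 156.] 0.35 [0.647 0.394]
jar [281. 197.] 0.34 [0.61  0.174]
tin [421. 377.] 0.87 [ 0.638 -0.417]
tin [366. 217.] 0.6 [ 0.786 -0.002]
mug [263. 154.] 0.75 [0.649 0.411]
1.2 [ 0.16118923 -0.60387901  0.23135584] [9.91506902e-01 1.30054072e-01 8.19091230e-06 4.77032850e-05] 1.0023412911973462 0.0187
```

View pics/top0.png

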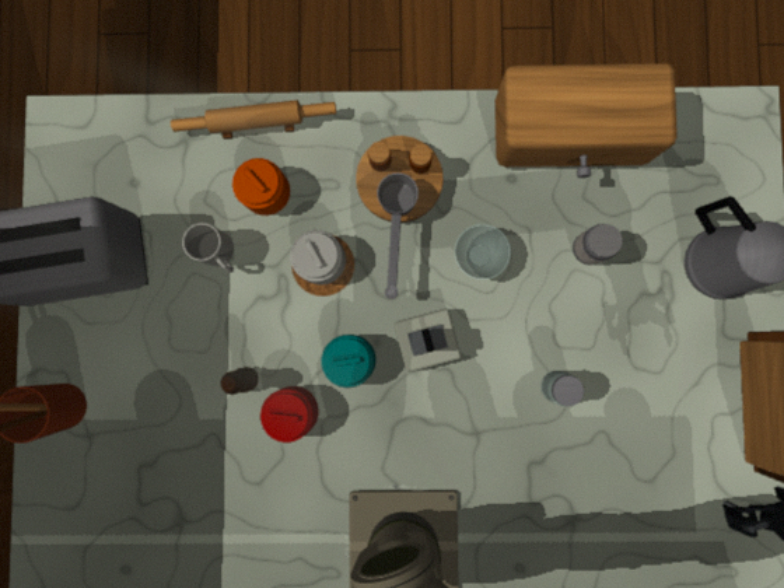

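View pics/side0.png

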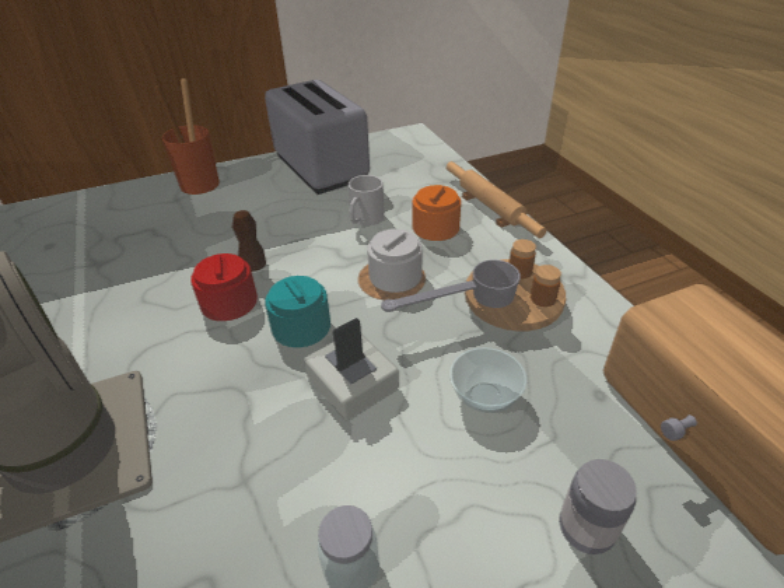

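The canister stands on the mat at top-picture (320,257), which is left of the carousel. The handle points at the robot with its end at (392,292), and the console at (430,340) is slightly turned. I'll refine the canister, mat and console by silhouette fits.

```bash
cat >> h.py <<'E'
from scipy.optimize import minimize
def circ(x,y,z,r):
    a=np.linspace(0,2*np.pi,40);return np.c_[x+r*np.cos(a),y+r*np.sin(a),0*a+z]
def box(x,y,yaw,lx,ly,z0,z1):
    c,s=np.cos(yaw),np.sin(yaw)
    return np.array([[x+c*i*lx/2-s*j*ly/2,y+s*i*lx/2+c*j*ly/2,z] for i in(-1,1) for j in(-1,1) for z in(z0,z1)])
def can(q): return [np.r_[circ(*q,0,.055),circ(*q,.074,.055)],np.r_[circ(*q,.074,.047),circ(*q,.086,.047)]]
def con(q): return [box(*q,.11,.12,0,.05),box(*q,.046,.012,.05,.135)]
def draw(p,parts):
    m=np.zeros((420,560),np.uint8)
    for P in parts:
        uv=np.array([proj(p,X) for X in P])
        h=cv2.convexHull((uv*16).astype(np.int32)); cv2.fillConvexPoly(m,h,1,shift=4)
    return m>0
def fit(views,model,q0,step):
    f=lambda q:-sum((draw(p,model(q))&m).sum()/(draw(p,model(q))|m).sum() for p,m in views)/len(views)
    n=len(q0);S=np.vstack([q0]+[np.array(q0)+np.eye(n)[i]*step[i] for i in range(n)])
    r=minimize(f,q0,method="Nelder-Mead",options=dict(initial_simplex=S,xatol=2e-4,fatol=1e-4));return r.x,-r.fun
def mask(p,label,xyz):
    uv=proj(p,xyz);R=manip.outline_of(p,label)
    R=[r for r in R if abs((r["extent"][0]+r["extent"][2])/2-uv[0])<25 and abs((r["extent"][1]+r["extent"][3])/2-uv[1])<25]
    return R[0]["mask"] if R else None
E
python3 - <<'E'
from h import *
P=[manip.camera(n) for n in("top","side")]
for l,mod,q,st,z in(("canister",can,[.608,.173],[.01,.01],.04),("console",con,[.447,-.047,.25],[.01,.01,.2],.04)):
    V=[(p,mask(p,l,[q[0],q[1],z])) for p in P]; V=[v for v in V if v[1] is not None]
    print(l,len(V),fit(V,mod,q,st),[fit([v],mod,q,st) for v in V])
for p in P:
    for k in("mat","carousel","handle_end","paddle_top"):
        for r in manip.pinpoint(p,k)[:1]: print(k,round(r["confidence"],2),np.round(at_z(p,r["at"],H[k]),3)[:2])
E
```

```text
canister 2 (array([0.61622708, 0.17803643]), np.float64(0.9154457983819166)) [(array([0.61479688, 0.17784375]), np.float64(0.9214007782101167)), (array([0.61618231, 0.17658255]), np.float64(0.9170251997541488))]
console 2 (array([ 0.43695652, -0.05218397,  0.25391926]), np.float64(0.9244588125754851)) [(array([ 0.43679252, -0.0539837 ,  0.2459176 ]), np.float64(0.9460815047021943)), (array([ 0.43692752, -0.05212825,  0.18297582]), np.float64(0.9055573401863154))]
mat 0.58 [0.605 0.18 ]
carousel 0.98 [0.795 0.001]
handle_end 0.61 [0.539 0.008]
paddle_top 0.47 [ 0.442 -0.054]
mat 0.68 [0.604 0.181]
carousel 0.95 [ 0.79  -0.004]
handle_end 0.79 [0.54  0.017]
paddle_top 0.97 [ 0.435 -0.067]
```

jog_arm:
  translation:
    - [14,20,3]
    - [37,53,6]
    - [60,86,10]
    - [83,119,14]
    - [106,152,18]
    - [129,185,20]
    - [152,218,20]
    - [175,251,20]
    - [198,284,20]
    - [221,317,20]
    - [244,350,20]
    - [267,383,20]
  turn: [5,11,18,25,31,37,43,49,55,61,67,73]
  grip: 60

```text
clock: 2.9
position: [0.4289, -0.2191, 0.2517]
ee_rot: [0.718, 0.696, -0.0, 0.001]
ft_force: [1.1, -1.2, 0.4]
grip_width: 0.702
```

jog_arm:
  translation:
    - [20,28,0]
    - [42,59,0]
    - [64,90,0]
    - [86,121,0]
    - [108,152,0]
    - [131,183,0]
    - [153,214,0]
    - [175,245,0]
    - [198,276,0]
    - [220,307,0]
    - [238,332,0]
    - [245,342,0]
  turn: [4,8,12,17,21,25,30,34,38,42,46,48]

```text
clock: 3.9
position: [0.6746, 0.1276, 0.2506]
ee_rot: [0.369, 0.929, 0.001, -0.001]
ft_force: [0.0, 0.1, -0.4]
grip_width: 0.7
```

jog_arm:
  translation:
    - [0,0,-15]
    - [0,0,-40]
    - [0,0,-70]
    - [0,0,-100]
    - [0,0,-120]
    - [0,0,-140]
    - [0,0,-150]
    - [0,0,-150]
  turn: [0,0,0,0,0,0,0,0]

```text
clock: 4.57
position: [0.6734, 0.127, 0.0981]
ee_rot: [0.369, 0.929, -0.0, -0.002]
ft_force: [0.2, -0.2, 0.6]
grip_width: 0.702
```

```bash
python3 - <<'E'
from h import *
for n in("top","side"):
    p=manip.camera(n);cv2.imwrite(f"pics/{n}1.png",cv2.resize(p["frame"][60:310,150:420,::-1],None,fx=2.4,fy=2.4))
E
```

```text
(no output)
```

View pics/side1.png

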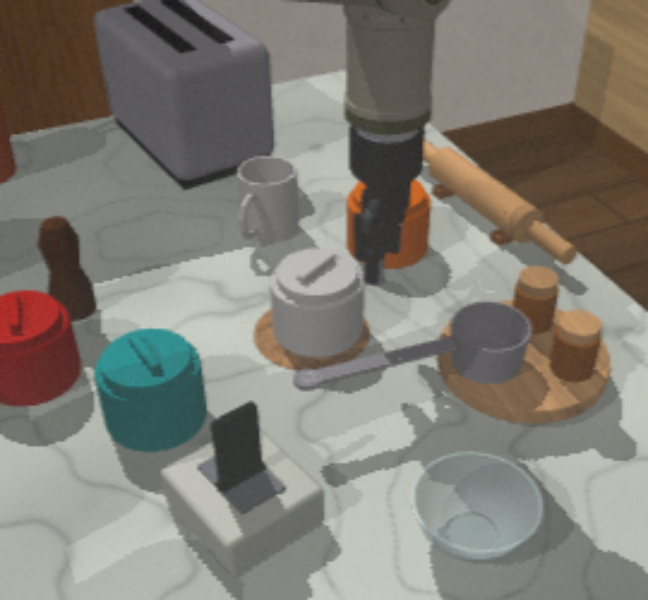

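The gripper, at about (385,270), is behind the canister and clear of the cup and deck. I'll lower it and push.

jog_arm:
  translation:
    - [0,0,-12]
    - [0,0,-30]
    - [0,0,-45]
    - [0,0,-58]
    - [0,0,-64]
    - [0,0,-64]
  turn: [0,0,0,0,0,0]

```text
clock: 5.17
position: [0.6741, 0.1274, 0.0356]
ee_rot: [0.369, 0.929, 0.001, -0.001]
ft_force: [0.5, -0.5, 0.7]
grip_width: 0.704
```

jog_arm:
  translation:
    - [-3,3,0]
    - [-8,8,0]
    - [-12,12,0]
    - [-16,16,0]
    - [-21,20,0]
    - [-26,25,0]
    - [-31,30,0]
    - [-36,35,0]
    - [-40,38,0]
    - [-43,41,0]
    - [-45,43,0]
    - [-45,43,0]
  turn: [0,0,0,0,0,0,0,0,0,0,0,0]

```text
clock: 6.17
position: [0.6288, 0.1711, 0.0359]
ee_rot: [0.369, 0.929, 0.001, -0.001]
ft_force: [2.0, -1.5, 2.3]
grip_width: 0.7
```

```bash
python3 - <<'E'
from h import *
p=manip.camera("side");cv2.imwrite(f"pics/side2.png",cv2.resize(p["frame"][60:310,150:420,::-1],None,fx=2.4,fy=2.4))
E
```

```text
(no output)
```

View pics/side2.png

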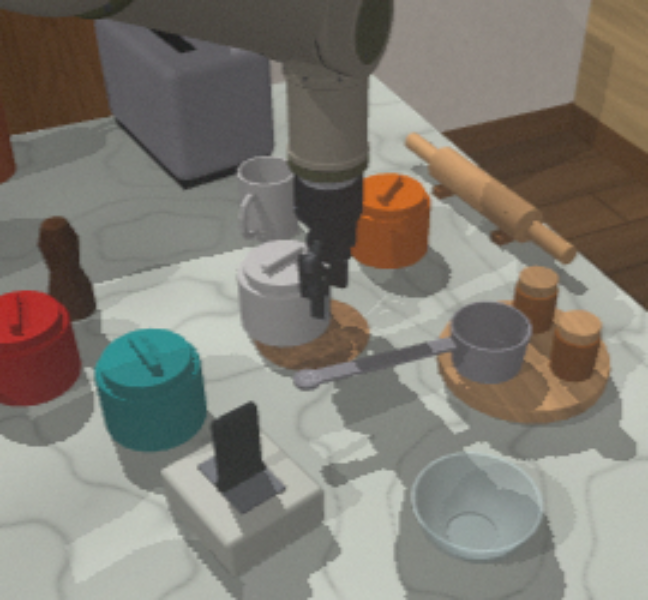

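The canister at (285,290) is sliding upright between the fingers and is partly off the mat. I'll carry on.

jog_arm:
  translation:
    - [-3,3,0]
    - [-9,9,0]
    - [-18,17,0]
    - [-28,26,0]
    - [-38,36,0]
    - [-48,46,0]
    - [-58,55,0]
    - [-68,65,0]
    - [-78,74,0]
    - [-86,82,0]
    - [-92,87,0]
    - [-94,89,0]
  turn: [0,0,0,0,0,0,0,0,0,0,0,0]

```text
clock: 7.22
position: [0.5332, 0.2614, 0.0356]
ee_rot: [0.368, 0.93, 0.001, -0.002]
ft_force: [3.0, -3.3, 0.5]
grip_width: 0.699
```

jog_arm:
  translation:
    - [0,0,0]
    - [4,-4,0]
    - [12,-11,0]
    - [20,-19,0]
    - [27,-26,3]
    - [30,-29,20]
    - [30,-29,45]
    - [30,-29,75]
    - [30,-29,110]
    - [30,-29,145]
    - [30,-29,165]
    - [30,-29,175]
  turn: [0,0,0,0,0,0,0,0,0,0,0,0]
  grip: 60

```text
clock: 8.22
position: [0.5649, 0.2321, 0.2142]
ee_rot: [0.369, 0.93, 0.002, -0.001]
ft_force: [0.3, -0.4, -0.8]
grip_width: 0.699
```

```bash
python3 - <<'E'
from h import *
for n in("top","side"):
    p=manip.camera(n);cv2.imwrite(f"pics/{n}3.png",cv2.resize(p["frame"][60:310,150:420,::-1],None,fx=2.4,fy=2.4))
    for k in("canister","mat","carousel"):
        for r in manip.pinpoint(p,k)[:4]: print(n,k,round(r["confidence"],2),np.round(at_z(p,r["at"],H[k]),3)[:2])
    m=mask(p,"canister",[.49,.3,.04])
    if m is not None: print(fit([(p,m)],can,[.49,.3],[.01,.01]))
E
```

```text
top canister 0.77 [0.283 0.244]
top canister 0.67 [0.394 0.112]
top canister 0.64 [0.774 0.291]
top mat 0.61 [0.601 0.187]
top carousel 0.95 [0.784 0.01 ]
side canister 0.92 [0.478 0.292]
side canister 0.91 [0.401 0.107]
side canister 0.84 [0.279 0.236]
side canister 0.79 [0.78  0.317]
side mat 0.71 [ 0.633 -0.417]
side mat 0.63 [0.6   0.165]
side carousel 0.58 [ 0.791 -0.007]
side carousel 0.29 [0.599 0.167]
(array([0.49113411, 0.30382664]), np.float64(0.9357190192180251))
```

View pics/side3.png

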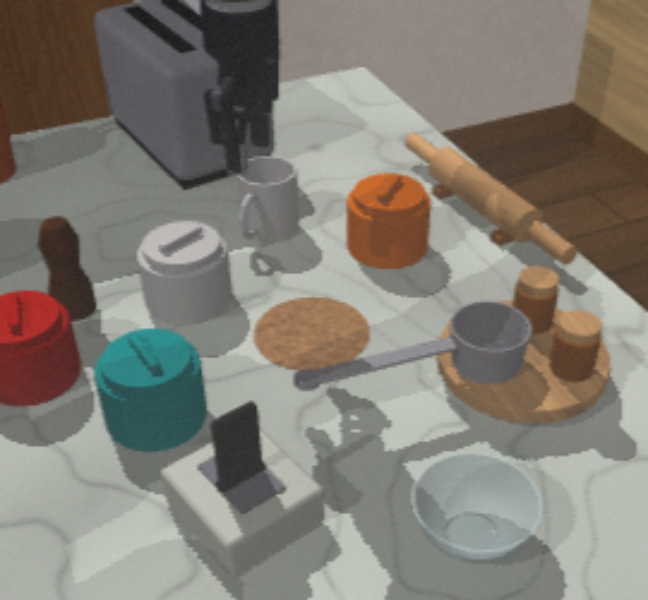

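The canister is upright at (185,270), well off the mat, and the mat is fully visible at (312,332). Next I'll refine the mat and paddle while moving towards the console.

```bash
cat >> h.py <<'E'
def matm(q): return [circ(*q,.001,.07)]
def pad(q): return [box(q[0],q[1],.25,.046,.012,.055,.135)]
def deckm(q): return [np.r_[circ(*q,.0,.095),circ(*q,.038,.095)]]
E
python3 - <<'E'
from h import *
for n in("top","side"):
    p=manip.camera(n)
    for l,mod,q,st,z in(("mat",matm,[.604,.178],[.01,.01],0),("paddle_top",pad,[.437,-.053],[.01,.01],.09),("console",con,[.437,-.053,.25],[.01,.01,.2],.06)):
        m=mask(p,l,[q[0],q[1],z])
        if m is not None: print(n,l,m.sum(),fit([(p,m)],mod,q,st))
E
```

```text
top mat 1544 (array([0.60376562, 0.17378125]), np.float64(0.9357575757575758))
top paddle_top 91 (array([ 0.43849612, -0.05171918]), np.float64(0.8921568627450981))
top console 1477 (array([ 0.43494536, -0.05457886,  0.25766486]), np.float64(0.9225))
side mat 1131 (array([0.60365759, 0.17179761]), np.float64(0.9262899262899262))
side paddle_top 602 (array([ 0.43670376, -0.05842413]), np.float64(0.882179675994109))
side console 2953 (array([ 0.43728759, -0.05326036,  0.23355178]), np.float64(0.9408756791307127))
```

jog_arm:
  translation:
    - [-5,-14,0]
    - [-16,-44,0]
    - [-28,-76,0]
    - [-40,-109,0]
    - [-52,-142,0]
    - [-64,-175,0]
    - [-76,-208,0]
    - [-88,-241,0]
    - [-100,-274,0]
    - [-110,-303,0]
    - [-116,-320,0]
    - [-118,-324,0]
  turn: [-2,-5,-8,-11,-14,-17,-20,-23,-27,-30,-33,-33]
  grip: 0

```text
clock: 10.12
position: [0.4443, -0.0947, 0.2107]
ee_rot: [0.62, 0.785, 0.001, -0.001]
ft_force: [0.3, -0.3, -0.3]
grip_width: -0.002
```

jog_arm:
  translation:
    - [0,0,-12]
    - [0,0,-35]
    - [0,0,-60]
    - [0,0,-85]
    - [0,0,-102]
    - [0,0,-109]
    - [0,0,-109]
  turn: [0,0,0,0,0,0,0]

```text
clock: 10.7
position: [0.4438, -0.0933, 0.1005]
ee_rot: [0.619, 0.785, 0.001, -0.003]
ft_force: [-0.6, -0.6, 0.5]
grip_width: -0.001
```

```bash
python3 - <<'E'
from h import *
for n in("top","side"):
    p=manip.camera(n);cv2.imwrite(f"pics/{n}4.png",cv2.resize(p["frame"][60:310,150:420,::-1],None,fx=2.4,fy=2.4))
    for k in("handle_end","paddle_top"):
        for r in manip.pinpoint(p,k)[:2]: print(n,k,round(r["confidence"],2),np.round(at_z(p,r["at"],H[k]),3)[:2])
print(manip.get_obs()["joint_pos"])
E
```

```text
top handle_end 0.56 [0.543 0.018]
top handle_end 0.41 [0.488 0.288]
top paddle_top 0.59 [ 0.435 -0.058]
side handle_end 0.92 [0.545 0.011]
side paddle_top 0.8 [ 0.433 -0.062]
side paddle_top 0.26 [ 0.688 -0.13 ]
[ 0.74450107  0.13242782 -0.6614027   2.01569531  0.09231602  1.0225849
  0.27245704]
```

View pics/side4.png

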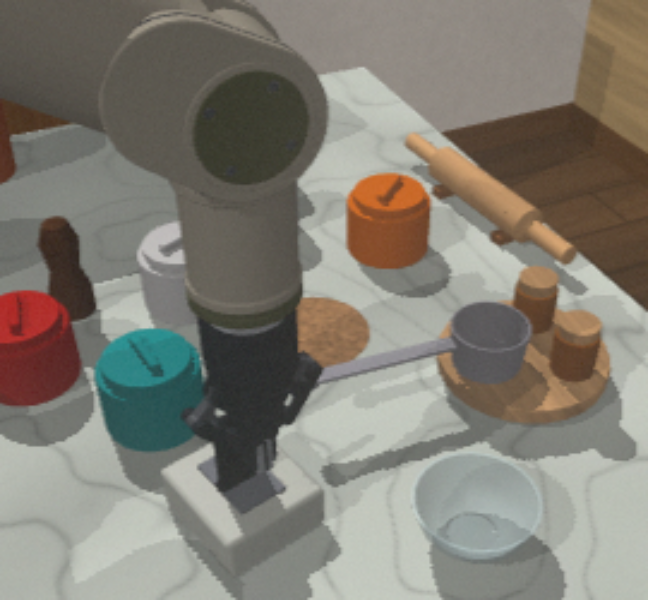

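The closed fingers are beside the paddle on its right, and the gripper is clear of the handle. I'll push left and hold.

jog_arm:
  translation:
    - [-2,8,0]
    - [-4,16,0]
    - [-6,24,0]
    - [-8,32,0]
    - [-9,37,0]
    - [-10,40,0]
    - [-10,40,0]
    - [-10,40,0]
    - [-10,40,0]
    - [-10,40,0]
  turn: [0,0,0,0,0,0,0,0,0,0]

```text
clock: 11.83
position: [0.4352, -0.0556, 0.1029]
ee_rot: [0.62, 0.784, 0.001, 0.0]
ft_force: [2.2, -7.5, 0.5]
grip_width: 0.001
```

```bash
cat > ang.py <<'E'
from h import *
C=np.array([.791,0.]);M=np.array([.6037,.175])
d=M-C;print("mat ang",np.arctan2(d[1],-d[0]),np.hypot(*d))
for n in("top","side"):
    p=manip.camera(n)
    for r in manip.pinpoint(p,"handle_end")[:2]:
        X=at_z(p,r["at"],.076)[:2];e=X-C
        print(n,manip.get_obs()["clock"],round(r["confidence"],2),X.round(3),"r",np.hypot(*e).round(3),"ang",np.arctan2(e[1],-e[0]).round(3),"to mat",np.hypot(*(X-M)).round(3))
o=manip.get_obs();print(o["clock"],o["position"],o["ft_force"])
E
python3 ang.py
```

```text
mat ang 0.7514614323447939 0.2563323818794653
top 11.9333 0.65 [0.547 0.038] r 0.247 ang 0.154 to mat 0.148
side 12.0333 0.68 [0.55  0.033] r 0.243 ang 0.136 to mat 0.152
12.0333 [ 0.43522501 -0.05558654  0.10289151] [ 2.33449952 -6.04381696 -0.63950906]
```

jog_arm:
  translation:
    - [0,0,0]
    - [0,0,0]
    - [0,0,0]
    - [0,0,0]
    - [0,0,0]
    - [0,0,0]
    - [0,0,0]
    - [0,0,0]
    - [0,0,0]
    - [0,0,0]
    - [0,0,0]
    - [0,0,0]
  turn: [0,0,0,0,0,0,0,0,0,0,0,0]

```text
clock: 13.03
position: [0.4354, -0.0563, 0.103]
ee_rot: [0.621, 0.784, 0.001, 0.001]
ft_force: [2.1, -6.8, -0.8]
grip_width: -0.001
```

```bash
python3 ang.py
```

```text
mat ang 0.7514614323447939 0.2563323818794653
top 13.1333 0.7 [0.561 0.088] r 0.246 ang 0.365 to mat 0.097
side 13.2333 0.64 [0.556 0.086] r 0.25 ang 0.352 to mat 0.101
side 13.2333 0.29 [0.572 0.086] r 0.235 ang 0.375 to mat 0.094
13.2333 [ 0.43540764 -0.05629703  0.10306055] [ 1.85410201 -6.06737264 -0.92778739]
```

jog_arm:
  translation:
    - [0,0,0]
    - [0,0,0]
    - [0,0,0]
    - [0,0,0]
    - [0,0,0]
    - [0,0,0]
    - [0,0,0]
    - [0,0,0]
    - [0,0,0]
    - [0,0,0]
    - [0,0,0]
  turn: [0,0,0,0,0,0,0,0,0,0,0]

```text
clock: 14.15
position: [0.4355, -0.0569, 0.1032]
ee_rot: [0.621, 0.784, 0.0, 0.002]
ft_force: [2.1, -5.9, -1.1]
grip_width: -0.001
```

```bash
python3 ang.py
```

```text
mat ang 0.7514614323447939 0.2563323818794653
top 14.25 0.71 [0.576 0.129] r 0.251 ang 0.539 to mat 0.054
side 14.35 0.85 [0.574 0.123] r 0.249 ang 0.517 to mat 0.059
14.35 [ 0.43555448 -0.05687218  0.10314986] [ 1.45904367 -5.53500906 -1.59817487]
```

jog_arm:
  translation:
    - [0,0,0]
    - [0,0,0]
    - [0,0,0]
    - [0,0,0]
    - [0,0,0]
    - [0,0,0]
    - [0,0,0]
    - [0,0,0]
  turn: [0,0,0,0,0,0,0,0]

```text
clock: 15.02
position: [0.4357, -0.0574, 0.1032]
ee_rot: [0.621, 0.784, 0.0, 0.002]
ft_force: [1.5, -5.0, -0.6]
grip_width: 0.003
```

```bash
python3 ang.py
```

```text
mat ang 0.7514614323447939 0.2563323818794653
top 15.1167 0.69 [0.589 0.141] r 0.246 ang 0.609 to mat 0.037
side 15.2167 0.93 [0.587 0.132] r 0.243 ang 0.576 to mat 0.046
15.2167 [ 0.43568102 -0.05738609  0.10324466] [ 1.4334     -5.39277998 -1.28820823]
```

jog_arm:
  translation:
    - [0,1,0]
    - [0,1,0]
    - [0,1,0]
    - [0,1,0]
    - [0,1,0]
    - [0,1,0]
    - [0,1,0]
    - [0,1,0]
    - [0,1,0]
    - [0,1,0]
    - [0,1,0]
    - [0,1,0]
  turn: [0,0,0,0,0,0,0,0,0,0,0,0]

```text
clock: 16.22
position: [0.4356, -0.057, 0.1032]
ee_rot: [0.621, 0.784, -0.0, 0.003]
ft_force: [1.8, -5.8, -1.2]
grip_width: -0.001
```

```bash
python3 ang.py
```

```text
mat ang 0.7514614323447939 0.2563323818794653
top 16.3167 0.9 [0.597 0.149] r 0.244 ang 0.656 to mat 0.027
side 16.4167 0.68 [0.603 0.148] r 0.239 ang 0.667 to mat 0.027
16.4167 [ 0.43559339 -0.05701496  0.10322584] [ 1.19458561 -5.92602825 -1.34523755]
```

jog_arm:
  translation:
    - [0,0,0]
    - [0,0,0]
    - [0,0,0]
    - [0,0,0]
    - [0,0,0]
    - [0,0,0]
    - [2,-7,0]
    - [4,-17,0]
    - [7,-28,0]
    - [9,-36,0]
    - [10,-40,0]
    - [10,-40,0]
  turn: [0,0,0,0,0,0,0,0,0,0,0,0]

```text
clock: 17.42
position: [0.4457, -0.0981, 0.103]
ee_rot: [0.622, 0.783, -0.0, 0.003]
ft_force: [-0.1, 0.6, -0.8]
grip_width: -0.001
```

jog_arm:
  translation:
    - [0,0,12]
    - [0,0,40]
    - [0,0,75]
    - [0,0,115]
    - [0,-20,140]
    - [-5,-55,150]
    - [-10,-90,150]
    - [-15,-125,150]
    - [-20,-155,150]
    - [-20,-165,150]
    - [-20,-165,150]
  turn: [0,0,0,0,0,0,0,0,0,0,0]

```text
clock: 18.33
position: [0.4248, -0.2654, 0.2525]
ee_rot: [0.623, 0.782, -0.0, 0.002]
ft_force: [0.3, 0.6, -0.0]
grip_width: -0.001
```

```bash
python3 ang.py; python3 - <<'E'
from h import *
for n in("top","side"):
    p=manip.camera(n);cv2.imwrite(f"pics/{n}5.png",cv2.resize(p["frame"][60:310,150:420,::-1],None,fx=2.4,fy=2.4))
    m=mask(p,"canister",[.49,.3,.04])
    if m is not None: print(fit([(p,m)],can,[.49,.3],[.01,.01]))
    for r in manip.pinpoint(p,"paddle_top")[:1]: print(n,np.round(at_z(p,r["at"],.135),3)[:2])
E
```

```text
mat ang 0.7514614323447939 0.2563323818794653
top 18.4333 0.91 [0.615 0.166] r 0.242 ang 0.754 to mat 0.015
top 18.4333 0.19 [ 0.613 -0.163] r 0.242 ang -0.741 to mat 0.338
18.5333 [ 0.42630017 -0.26130224  0.25307161] [0.20321327 0.09989364 0.28067944]
top [ 0.436 -0.054]
(array([0.48796528, 0.30400373]), np.float64(0.8914626075446724))
side [0.444 0.123]
```

View pics/top5.png

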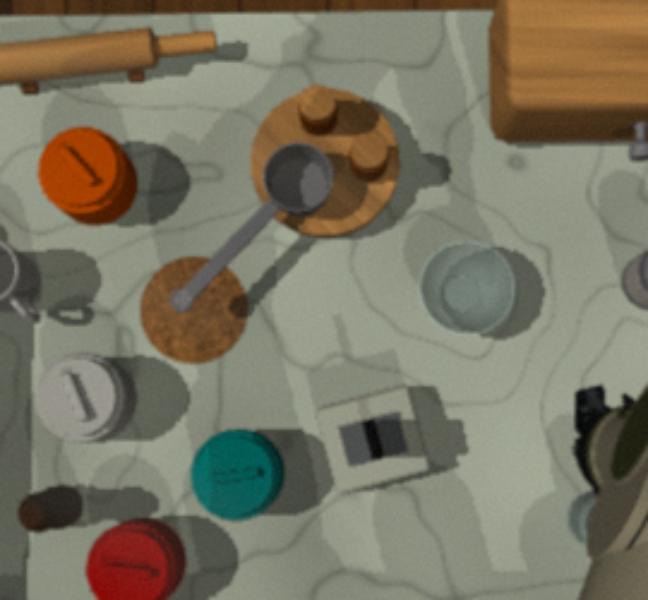

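View pics/side5.png

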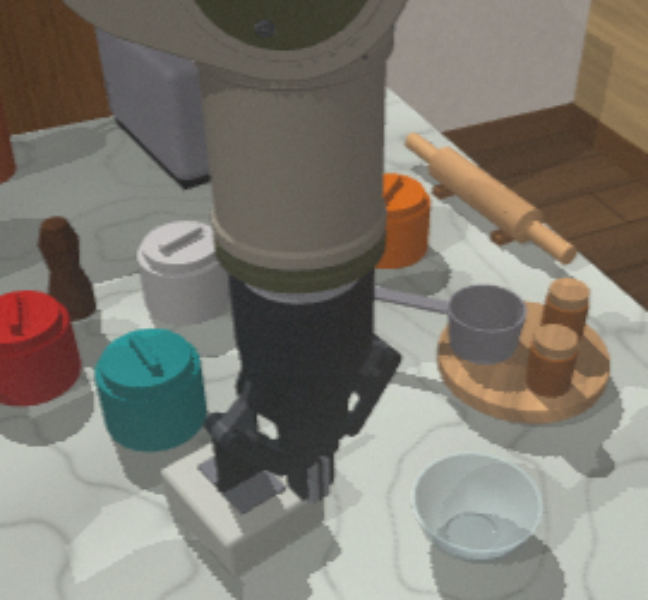

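The handle end at (180,300) lies over the mat, whose middle is at (194,310). The paddle at (373,438) is upright, the canister stands clear, and the arm is free of everything. I'll hand in.

```bash
python3 -c "
from workcell import manip
print(manip.hand_in())"
```

```text
the job is handed in; nothing more can be done
None
```

The job is done and handed in at about 18.6 s of the 53 s allowed; handing in gives no verdict.

**What I did:** I slid the white canister off the mat with the half-open fingers placed behind it. I then pushed the paddle left with the shut fingers from about 11.3 s to 16.9 s. Once the handle was nearly over the mat I backed off, lifted clear and moved away.

**Last checks:**
- **Canister:** it stands upright at about (0.49, 0.30). That is about 0.17 m from the mat's middle and 0.43 m from the carousel axis.
- **Handle end:** the top camera puts it about 15 mm from straight above the mat's middle, against a limit of 45 mm. The deck angle is about 0.75 rad, the same as the mat's direction.
- **Paddle and arm:** the paddle is back upright, and the wrist force is near zero with the arm clear of everything.

**Gaps and disagreements:**
- The arm hid the handle end and paddle in the last side picture, so both rest on the top camera alone. The side camera's last "paddle" report, about 0.18 m off, was false.
- In earlier looks the two cameras disagreed by up to about 10 mm on the handle end and 7 mm on the paddle.
- I measured the handle end only once after letting go, so I did not check separately that the deck had stopped.

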